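# Lock a specimen cup into the holding station with its gated lever

### The job

Push the short white-lidded specimen cup near the worktop's front edge fully home against the back stop of the holding station's bay. Then work the station's lever along its zigzag slot, row by row, from its starting row nearest the robot to the far end of the slot (the right-hand end of the last row), so that the retaining bar closes behind the cup. Keep the cup upright and leave the dropper bottle, the petri dish and the small carton where they are.

Things in the scene. Friction and masses are not known exactly. Their poses are not given: they have to be found in the camera images.
- cup_mid (a point): centre, half-way up, of the specimen cup: upright lidded jar, 58 mm diameter, 75 mm tall, 0.18 kg, white lid; it stands loose on the worktop between the robot and the station (slides when pushed low, below about 45 mm height)
- bay (a point): where the cup's centre (half-way up) lies when fully home against the flat, 50 mm tall back stop. +x points into the bay, +y left. Floor: the worktop. Two side rails, 30 mm tall and 64 mm apart, reach 18 mm in front of this point, then flare to 110 mm apart at 61 mm in front. Housing side: 70 mm to the left; 62 mm tall keeper fork (28x12 mm): 57 mm to the right, 44 mm in front
- station: fixed holding station (place and yaw vary); origin under the centre of its lever housing, a white box 136 mm (x) by 110 mm (y), steel gate plate on top, upper face 116 mm high; x away from the robot, y left. Its bay is on the right. 18 mm wide zigzag slot: three left-right rows (near, middle, far, 28 mm apart), near and middle joined at their right ends, middle and far at their left ends
- knob (a point): centre of the lever's round black knob, 34 mm diameter, 175 mm from a pivot 12 mm above the worktop under the plate's centre, so about 185 mm high. The 12 mm rod tilts all ways but cannot leave the slot. It stays where it is left and needs about 1 to 3 N at the knob; the slot's play lets the knob stand up to 6 mm off the points below
- gate_a (a point): knob centre when the lever is in the left end of the near row, where it starts (or up to 12 mm right of it)
- gate_b (a point): knob centre when the lever is in the right end of the near row
- gate_c (a point): knob centre when the lever is in the right end of the middle row
- gate_d (a point): knob centre when the lever is in the left end of the middle row
- gate_e (a point): knob centre when the lever is in the left end of the far row
- gate_f (a point): knob centre when the lever is in the right end of the far row: the end of the slot, locked. The way through the slot is a, b, c, d, e, f
- lever_fore (a joint): tilt of the lever away from the robot, rad: 0 in the near row, 0.273 in the middle row, 0.546 in the far row (play about 0.03)
- lever_side (a joint): tilt of the lever to the right, rad: 0 at the left ends of the rows, 0.269 at the right ends (play about 0.03)
- bar (a joint): travel in m of the retaining bar, a 12 mm steel rod 45 mm above the worktop that comes out of the housing to the right, 44 mm in front of the bay point; driven by the lever's forward tilt: 0 open (near row), 0.061 middle row (already across the bay), 0.122 closed, tip in the keeper fork (far row)
- oil: bystander: small brown dropper bottle, 27 mm diameter, 83 mm tall, origin at the centre of its underside; leave alone
- dish: bystander: petri dish 62 mm diameter, 15 mm tall, origin at the centre of its underside; leave alone
- carton: bystander: small dark-red carton 32x82x30 mm, origin at the centre of its underside; leave alone
Mind the look-alikes: they are no part of the job. What is shaped like the part that bears cup_mid but orange or purple is not meant.

How it is judged:
On the way, in this order (a step that is already met when the one before it is completed fails the run):
1. the cup stands upright, fully home in the bay, with the bar still open (x of cup_mid in the frame of bay between -0.006 and 0.006 m and y of cup_mid in the frame of bay between -0.007 and 0.007 m and angle between cup_mid's own z axis and vertical below 0.1 rad and value of joint bar below 0.02 m), for 0.2 s.
2. the lever is at the right end of the near row (value of joint lever_side above 0.2 rad and value of joint lever_fore below 0.1 rad), for 0.05 s.
3. the lever is at the left end of the middle row (value of joint lever_side below 0.07 rad and value of joint lever_fore between 0.2 and 0.35 rad), for 0.05 s.
At the end, for the whole second after the job is handed in: Lever in the right end of the far row (lever_side > 0.20, lever_fore > 0.48), bar closed (> 0.108 m), cup upright (within 0.1 rad) on the worktop in the bay: within 7 mm sideways of the bay site, at most 6 mm past it and 12 mm short of it (value of joint lever_side above 0.2 rad and value of joint lever_fore above 0.48 rad and value of joint bar above 0.108 m and x of cup_mid in the frame of bay between -0.012 and 0.006 m and y of cup_mid in the frame of bay between -0.007 and 0.007 m and angle between cup_mid's own z axis and vertical below 0.1 rad and height (world z) of cup_mid below 0.045 m); the robot touches nothing.
It fails at once if the cup is tipped (angle between cup_mid's own z axis and vertical above 0.5 rad).
It fails at once if a bystander (dropper bottle, petri dish, carton) is disturbed by more than 30 mm (distance of any of oil, dish, carton from where it was at the start of the episode above 0.03 m).
It also fails if it takes over 64 s, if anything falls off the work surface, if the arm or the gripper's body presses on something with over 40 N, if the wrist force passes 120 N, or if a joint passes its speed limit or range.

### The arm

A 6-joint arm with a two-finger parallel gripper is mounted at the origin on a cart in front of the work surface, level with it; the furniture and walls round the work are solid. World frame = base frame: x ahead of the robot, y to its left, z up, the work surface at z = 0. Lengths are in m, angles in rad, forces in N, time in s.
With the tool pointing down it reaches from about 0.375 to 0.975 m from the base axis. Payload 3.8 kg.
Tool frame: the origin (TCP) lies on the centre line of the jaws, within the pads' length; the fingertips stand 8 mm ahead of it and the grasp point (between the pads) lies 11 mm behind it; z points along the fingers, y is the direction in which the jaws open and shut (so a half turn about z gives the same grasp; the last joint's range is limited). The gripper opens to 85 mm and grips with 20 to 120 N. Pads are 22 mm wide; open, the fingers measure 114 mm over their backs; the gripper's body (76 mm by 85 mm) begins 54 mm behind the grasp point. The pads swing forward as they close: fully open they stand 13 mm farther back than shut.
Start: joints at [1.066, 0.264, 1.604, -0, 1.274, -0.037], TCP at [0.304, 0.602, 0.239] pointing down, gripper open.
Joint ranges: [-2.63, 2.63], [-0.94, 2.18], [0.31, 2.57], [-1.31, 4.45], [0, 2.66], [-2.55, 2.55]. Speed limits (rad/s): [2.57, 2.57, 3.14, 3.14, 3.14, 3.14].

### API

Orientations are given as a rotation vector (axis times angle).
In Python, from workcell import * gives the robot as it stands.
- The arm moves only by the tool play_rows, never from a script. Its arguments are lists of equal length, an entry for each row: "slide": the shift along the tool's x, y, z in cm, a list of three; "delta_rot": the turn, a rotation vector about the tool's x, y, z in rad, a list of three. In form: {"slide": [[x, y, z], ...], "delta_rot": [[wx, wy, wz], ...]}. A call has 1 to 12 rows; each row is the pose to reach, as a shift and turn from the pose measured when the call began, along the tool's axes at that moment; what a row does not reach only later rows make up. A row lasts 1/12 s, in which the tool goes at most 41.7 mm and 7.16 degrees, less where a joint would pass 70% of its speed; a pose out of reach is approached as far as the arm can. A call with a gripper value outside its range is refused whole. "hand" is the opening, from 0 (shut) to 1 (fully open), set as the call begins (left out, the last holds). The fingers move at their own pace and stop on an object; "force" is the grip in N (left out, the last holds). Time passes only in rows, so rows that repeat a pose let the fingers close. It gives the time, the measured TCP pose, the force and the opening at its end, in the units of the state.
- read_state(): the state, without advancing time (a new reading comes with each control period).
- read_camera(name): name is "scene" or "side" or "wrist"; returns a dict with "image" (400x640x3 uint8, red, green, blue), "depth" (400x640 float32, m along the optical axis (not along the pixel's ray), 0 where there is no reading), "fovy" (degrees; the focal length in pixels is half the picture's height over the tangent of half this angle, whatever the lens; pixels are square), "cx", "cy" (the principal point, pixels), "k1" (the pictures are not rectified: a ray, as slopes to the right and down, at radius r is drawn at 1 + k1 r^2 times it, then the intrinsics apply), "world_from_camera" (4x4, takes a point from camera to world coordinates); the wrist camera has in their place "hand_eye" (4x4, takes a point from camera to tool coordinates, whose origin is the TCP and whose axes are the flange's). Camera axes: x right, y up, looking along -z (the intrinsics and any distortion apply to the point x, -y, -z); pixel columns grow to the right and rows downward; lengths in m; the calibration is good to about 2 mm. A picture is of the moment at which its call begins: read the wrist's pose just before it.
- finish_job(): hands the job in, once; it reports no verdict.
Trained networks look in a picture, given as the dict that the camera call returned (one of the last four; its "shot" number tells which), for a name from the list of things; names that differ only in an ending like _2 or _b are one class to them, and where a whole thing is asked for, a point or a joint stands for the part that bears it (a point fixed in the world has none). Each returns a list of dicts, best first, with "conf" (0 to 1); they miss things now and then, are a little off and sometimes report something else, mostly with a low value. They report only what shows in the picture. A call takes as long as a camera call. They do not tell look-alikes from the thing itself.
- spot_in(target, picture): "bbox" ([centre column, centre row, width, height] in pixels, round what is visible of it).
- landmark_of(target, picture): "at" ([column, row] in pixels: a listed point, or the origin of a listed thing).
The state is a dict: "time": time; "q": joint angles; "joint_vel": joint speeds; "joint_torque": joint torques, N m; "tool_pos": TCP position; "tcp_rot": TCP orientation; "wrist_force": force on the tool from outside, world axes, zero at the start; "torque": the same for the moment, N m; "width": opening from 0.0 (shut) to 1.0 (fully open).
Only numpy, scipy, OpenCV 4.12 (cv2) and the standard library are available. Lean on these libraries where they do the work, as an engineer would, in place of code of your own. Each camera call takes 0.05 s, during which the arm holds its last target.

## Working session

There is one attempt and no reset: what is moved stays moved. The work goes in short steps, Python scripts to look and compute and a tool call to move; the robot and the scene stay as the last step left them, time stands still between calls to the robot, and variables do not carry over. Pictures are saved under pics/ and viewed, and the job is handed in when it is done.

Besides the shell and the picture viewer there is one more tool, called after "Emit:" in YAML: its name, and indented under it one key for each argument. play_rows: Moves the arm, as the interface text tells. Its arguments: {"type":"object","properties":{"slide":{"type":"array"},"delta_rot":{"type":"array"},"hand":{"type":"number"},"force":{"type":"number"}},"required":["slide","delta_rot"]}

```bash
ls; mkdir -p pics
cat > h.py <<'E'
from workcell import *
import numpy as np, cv2
from scipy.spatial.transform import Rotation as R
def save(p,n): cv2.imwrite('pics/'+n+'.png',p['image'][:,:,::-1])
def W(p,tool=None):
    if 'world_from_camera' in p: return np.array(p['world_from_camera'])
    T=np.eye(4);T[:3,:3]=R.from_rotvec(tool['tcp_rot']).as_matrix();T[:3,3]=tool['tool_pos']
    return T@np.array(p['hand_eye'])
def ray(p,uv,T):
    f=200/np.tan(np.radians(p['fovy'])/2)
    K=np.array([[f,0,p['cx']],[0,f,p['cy']],[0,0,1.]])
    d=cv2.undistortPoints(np.array([[uv]],float),K,np.array([p['k1'],0,0,0.]),)[0,0]
    return T[:3,3],T[:3,:3]@np.array([d[0],-d[1],-1.])
def atz(p,uv,z,T):
    o,d=ray(p,uv,T); return o+d*(z-o[2])/d[2]
def atd(p,uv,T):
    o,d=ray(p,uv,T); return o+d*float(p['depth'][int(round(uv[1])),int(round(uv[0]))])
def proj(p,X,T):
    c=np.linalg.inv(T)@np.append(X,1); x,y=c[0]/-c[2],-c[1]/-c[2]
    f=200/np.tan(np.radians(p['fovy'])/2); s=1+p['k1']*(x*x+y*y)
    return np.array([p['cx']+f*x*s,p['cy']+f*y*s])
E
python3 - <<'E'
from h import *
s=read_state();print({k:np.round(v,3) for k,v in s.items()})
for n in ['scene','side','wrist']:
    p=read_camera(n);save(p,n+'0');T=W(p,s)
    print(n,p['fovy'],p['k1'],np.round(T[:3,3],3))
    for t in ['cup_mid','bay','station','knob','gate_a','gate_b','gate_c','gate_d','gate_e','gate_f','oil','dish','carton']:
        for r in landmark_of(t,p)[:3]:
            if r['conf']<.2: continue
            print(t,np.round(r['at']),round(r['conf'],2),np.round(atz(p,r['at'],{'cup_mid':.0375,'bay':.0375,'knob':.185,'gate_a':.187,'gate_b':.18,'gate_c':.175,'gate_d':.18,'gate_e':.161,'gate_f':.156}.get(t,0),T),3))
E
```

```text
pics
{'time': np.float64(0.0), 'q': array([ 1.066,  0.265,  1.605,  0.   ,  1.274, -0.037]), 'joint_vel': array([-0.002, -0.   ,  0.   ,  0.002, -0.   , -0.001]), 'joint_torque': array([-1.0000e-03, -5.1513e+01, -3.6731e+01, -0.0000e+00,  1.3000e-02,
        0.0000e+00]), 'tool_pos': array([0.304, 0.602, 0.238]), 'tcp_rot': array([-7.280e-01, -3.055e+00,  3.000e-03]), 'wrist_force': array([-0.476,  0.095, -0.994]), 'torque': array([-0.025, -0.029, -0.009]), 'width': np.float64(1.0)}
scene 47.94673308605785 -0.11816292562815756 [-0.295 -0.869  0.903]
cup_mid [366. 239.] 0.91 [ 0.578 -0.168  0.038]
cup_mid [331. 275.] 0.7 [ 0.382 -0.207  0.037]
cup_mid [323. 246.] 0.63 [ 0.459 -0.098  0.037]
bay [332. 216.] 0.94 [ 0.589 -0.008  0.037]
station [310. 207.] 0.95 [0.616 0.128 0.   ]
knob [292. 169.] 0.58 [0.542 0.13  0.185]
gate_a [324. 163.] 0.94 [0.64  0.083 0.187]
gate_a [294. 166.] 0.91 [0.554 0.137 0.187]
gate_a [300. 170.] 0.74 [0.553 0.104 0.187]
gate_b [324. 163.] 0.94 [0.649 0.092 0.18 ]
gate_b [294. 166.] 0.91 [0.562 0.146 0.18 ]
gate_b [300. 170.] 0.74 [0.562 0.113 0.18 ]
gate_c
[... 1330 characters left out ...]
1 0.096 0.18 ]
gate_c [292. 210.] 0.97 [0.561 0.149 0.175]
gate_c [262. 209.] 0.79 [0.652 0.151 0.175]
gate_c [282. 198.] 0.72 [0.603 0.088 0.175]
gate_d [292. 210.] 0.97 [0.559 0.156 0.18 ]
gate_d [262. 209.] 0.79 [0.651 0.158 0.18 ]
gate_d [282. 198.] 0.72 [0.601 0.096 0.18 ]
gate_e [292. 210.] 0.97 [0.564 0.128 0.161]
gate_e [262. 209.] 0.79 [0.658 0.13  0.161]
gate_e [282. 198.] 0.72 [0.607 0.067 0.161]
gate_f [292. 210.] 0.97 [0.566 0.121 0.156]
gate_f [262. 209.] 0.79 [0.659 0.123 0.156]
gate_f [282. 198.] 0.72 [0.608 0.059 0.156]
dish [345. 185.] 0.57 [ 0.426 -0.296  0.   ]
carton [295. 179.] 0.53 [ 0.625 -0.328  0.   ]
wrist 60.729279067282256 -0.07029785340505633 [0.236 0.636 0.373]
```

Run:
```python
import cv2
for n,(x,y,w,h) in {'scene0':(220,120,240,200),'side0':(230,150,200,150)}.items():
    i=cv2.imread(f'pics/{n}.png')[y:y+h,x:x+w]
    i=cv2.resize(i,None,fx=3.2,fy=3.2 if n=='side0' else 3,interpolation=cv2.INTER_CUBIC);cv2.imwrite(f'pics/{n}c.png',i)
```

```text
(no output)
```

View pics/scene0c.png

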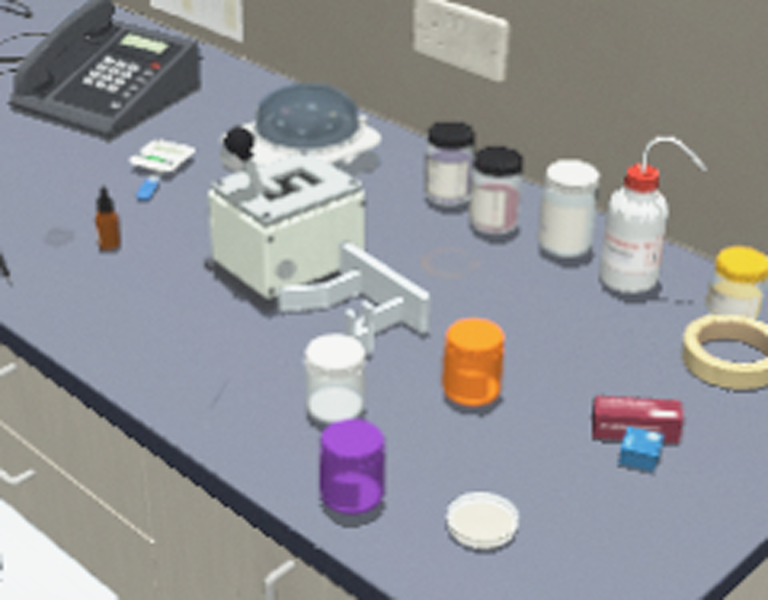

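View pics/side0c.png

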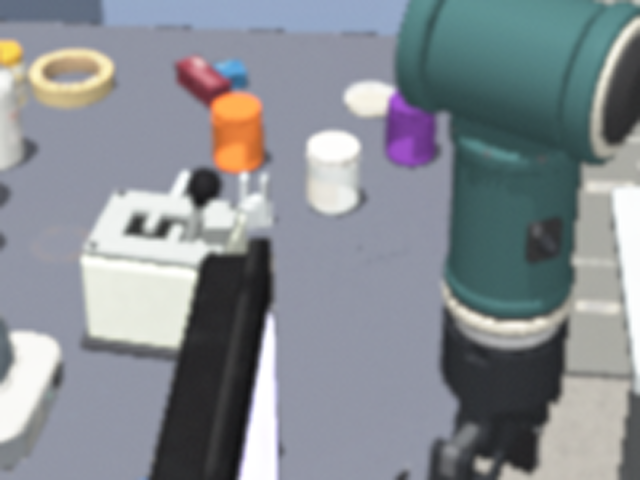

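View pics/wrist0.png

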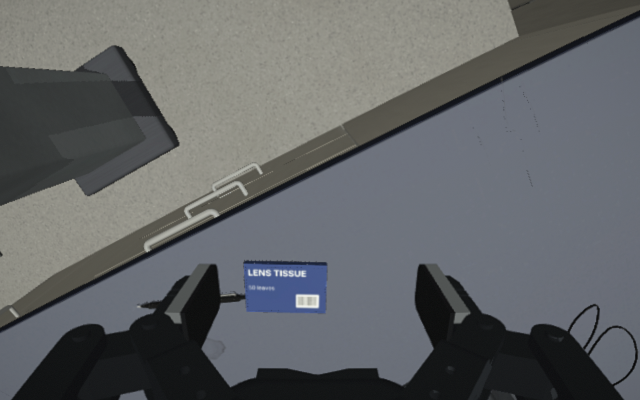

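The wanted cup is the white-lidded one at scene (323,246). Look-alikes are orange (366,239), purple (331,275), and a taller white-capped jar at the back, about (398,190). Next I move the wrist camera over the work for a better measurement.

```bash
cat > mv.py <<'E'
# python: plan from current pose to target pos + yaw of tool x ; prints slide(cm) and rot
from h import *
def plan(pos,yaw,tilt=None):
    s=read_state();Rt=R.from_rotvec(s['tcp_rot']).as_matrix()
    # tool z down, tool x at heading yaw
    x=np.array([np.cos(yaw),np.sin(yaw),0]);z=np.array([0,0,-1.]);y=np.cross(z,x)
    G=np.stack([x,y,z],1)
    d=Rt.T@(np.array(pos)-s['tool_pos'])*100
    r=R.from_matrix(Rt.T@G).as_rotvec()
    print('slide',np.round(d,2),'rot',np.round(r,3),'t',s['time']);return d,r
E
python3 - <<'E'
from mv import *
s=read_state();Rt=R.from_rotvec(s['tcp_rot']).as_matrix();print(Rt.round(3))
p=read_camera('wrist');print(np.array(p['hand_eye']).round(3))
plan([.42,-.02,.40],0);plan([.42,-.02,.40],np.pi)
E
```

```text
[[-0.893  0.451  0.   ]
 [ 0.451  0.893  0.   ]
 [ 0.     0.    -1.   ]]
[[ 0.001  0.953  0.302  0.076]
 [ 1.    -0.001  0.    -0.   ]
 [ 0.     0.302 -0.953 -0.135]
 [ 0.     0.     0.     1.   ]]
slide [-38.39 -50.35 -16.07] rot [0.    0.    2.674] t 2.15
slide [-38.39 -50.35 -16.07] rot [-0.     0.    -0.468] t 2.15
```

Emit:
play_rows:
  slide:
    - [-9, -11, -16]
    - [-14, -18, -16]
    - [-19, -25, -16]
    - [-24, -31, -16]
    - [-29, -38, -16]
    - [-34, -44, -16]
    - [-38.4, -50.3, -16]
    - [-38.4, -50.3, -16]
    - [-38.4, -50.3, -16]
    - [-38.4, -50.3, -16]
    - [-38.4, -50.3, -16]
    - [-38.4, -50.3, -16]
  delta_rot:
    - [0, 0, -0.1]
    - [0, 0, -0.2]
    - [0, 0, -0.3]
    - [0, 0, -0.4]
    - [0, 0, -0.468]
    - [0, 0, -0.468]
    - [0, 0, -0.468]
    - [0, 0, -0.468]
    - [0, 0, -0.468]
    - [0, 0, -0.468]
    - [0, 0, -0.468]
    - [0, 0, -0.468]

```text
time: 3.15
tool_pos: [0.3906, 0.1389, 0.3758]
tcp_rot: [-0.001, 3.14, 0.0]
wrist_force: [1.5, -0.7, 0.7]
width: 0.996
```

Emit:
play_rows:
  slide:
    - [0, 0, 0]
    - [0, 0, 0]
  delta_rot:
    - [0, 0, 0]
    - [0, 0, 0]

```text
time: 3.32
tool_pos: [0.3912, 0.1369, 0.3768]
tcp_rot: [0.008, 3.138, 0.002]
wrist_force: [0.6, 0.8, -0.3]
width: 1.003
```

Run:
```python
from h import *
s=read_state();p=read_camera('wrist');save(p,'w1');T=W(p,s)
print(s['tool_pos'],s['tcp_rot'],s['time'])
Z={'cup_mid':.0375,'bay':.0375,'knob':.185,'gate_a':.187,'gate_b':.18,'gate_c':.18,'gate_d':.18,'gate_e':.161,'gate_f':.156}
for t in ['cup_mid','bay','station','knob','gate_a','oil','dish','carton']:
    for r in landmark_of(t,p)[:3]:
        if r['conf']<.2: continue
        print(t,np.round(r['at']),round(r['conf'],2),np.round(atz(p,r['at'],Z.get(t,0),T),3))
import pickle;pickle.dump((s,p),open('w1.pkl','wb'))
```

```text
[0.3911687  0.13689956 0.37676278] [7.55359395e-03 3.13806975e+00 1.55060819e-03] 3.3167
cup_mid [ 80. 142.] 0.74 [ 0.374 -0.204  0.037]
cup_mid [124. 268.] 0.67 [ 0.574 -0.172  0.037]
cup_mid [155. 200.] 0.57 [ 0.461 -0.103  0.037]
bay [230. 280.] 0.84 [ 0.594 -0.003  0.037]
station [305. 276.] 0.63 [0.608 0.116 0.   ]
knob [321. 318.] 0.85 [0.557 0.14  0.185]
gate_a [290. 317.] 0.94 [0.553 0.105 0.187]
gate_a [282. 353.] 0.72 [0.605 0.094 0.187]
gate_a [335. 317.] 0.6 [0.554 0.156 0.187]
oil [422. 211.] 0.82 [0.493 0.303 0.   ]
dish [ 41. 177.] 0.78 [ 0.433 -0.31   0.   ]
carton [ 58. 286.] 0.64 [ 0.635 -0.333  0.   ]
carton [ 38. 174.] 0.49 [ 0.429 -0.316  0.   ]
```

View pics/w1.png

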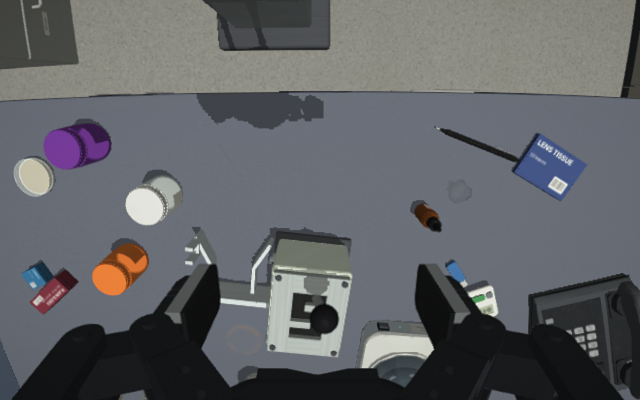

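Emit:
play_rows:
  slide:
    - [-4, -3, 0]
    - [-8, -6, 0]
    - [-12, -8, 0]
    - [-13, -8, 0]
    - [-13, -8, 0]
    - [-13, -8, 0]
  delta_rot:
    - [0, 0, 0]
    - [0, 0, 0]
    - [0, 0, 0]
    - [0, 0, 0]
    - [0, 0, 0]
    - [0, 0, 0]

```text
time: 4.27
tool_pos: [0.5213, 0.0603, 0.3743]
tcp_rot: [0.004, -3.14, -0.0]
wrist_force: [-0.8, -0.5, 0.7]
width: 0.999
```

Run:
```python
from h import *
s=read_state();p=read_camera('wrist');save(p,'w2');T=W(p,s)
print(s['tool_pos'],s['tcp_rot'],s['time'])
Z={'cup_mid':.0375,'bay':.0375,'knob':.185,'gate_a':.187,'gate_b':.18,'gate_c':.18,'gate_d':.18,'gate_e':.161,'gate_f':.156}
for t in ['cup_mid','bay','station','knob','gate_a','oil','dish','carton']:
    for r in landmark_of(t,p)[:3]:
        if r['conf']<.2: continue
        print(t,np.round(r['at']),round(r['conf'],2),np.round(atz(p,r['at'],Z.get(t,0),T),3))
import pickle;pickle.dump((s,p),open('w2.pkl','wb'))
i=p['image'][120:380,120:460,::-1];cv2.imwrite('pics/w2c.png',cv2.resize(i,None,fx=2.3,fy=2.3,interpolation=cv2.INTER_CUBIC))
```

```text
[0.52130421 0.06025824 0.37432635] [ 3.78411106e-03 -3.13955457e+00 -3.72300046e-04] 4.2667
cup_mid [116.  45.] 0.97 [ 0.377 -0.205  0.037]
cup_mid [156. 186.] 0.89 [ 0.57  -0.174  0.037]
cup_mid [196. 108.] 0.8 [ 0.461 -0.105  0.037]
bay [277. 203.] 0.98 [0.595 0.001 0.037]
station [352. 204.] 0.6 [0.608 0.114 0.   ]
station [398. 214.] 0.6 [0.625 0.188 0.   ]
knob [397. 213.] 0.7 [0.558 0.141 0.185]
knob [275. 200.] 0.25 [0.545 0.017 0.185]
gate_a [388. 294.] 0.97 [0.651 0.137 0.187]
gate_a [406. 212.] 0.96 [0.557 0.149 0.187]
gate_a [397. 256.] 0.95 [0.605 0.143 0.187]
oil [479. 133.] 0.66 [0.495 0.302 0.   ]
dish [68. 89.] 0.78 [ 0.431 -0.311  0.   ]
carton [ 81. 220.] 0.65 [ 0.637 -0.331  0.   ]
```

View pics/w2c.png

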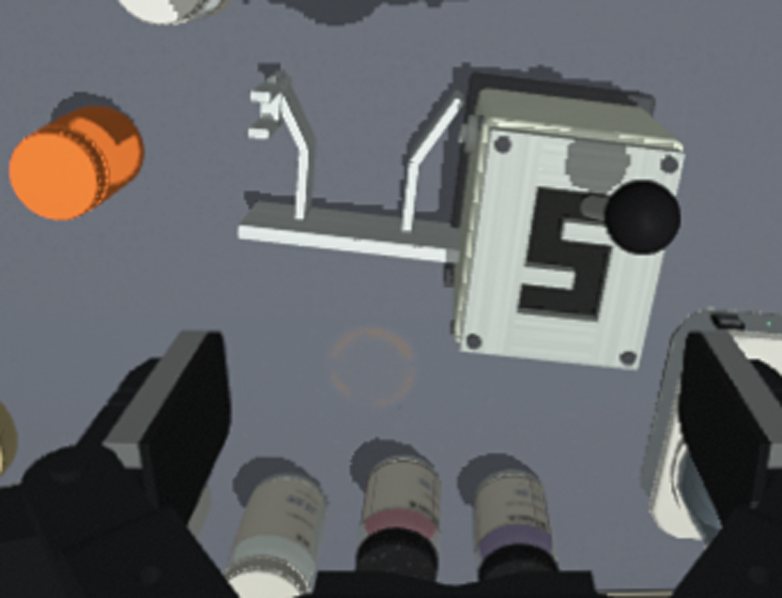

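Run:
```python
from h import *
import pickle
s,p=pickle.load(open('w2.pkl','rb'));T=W(p,s)
c=lambda u:(u[0]/2.3+120,u[1]/2.3+120)
S=[atz(p,c(u),.117,T) for u in [(502,144),(669,163),(628,357),(474,341)]]
C=[atz(p,c(u),.116,T) for u in [(490,124),(683,153),(637,367),(460,349)]]
for Q in (S,C):
    Q=np.array(Q)[:,:2];print(Q.round(4).tolist(),Q.mean(0).round(4))
    e=[Q[1]-Q[0],Q[2]-Q[3],Q[3]-Q[0],Q[2]-Q[1]]
    print([round(np.linalg.norm(v),4) for v in e],'yaw',[round(np.arctan2(-v[0],v[1]),3) for v in e[:2]],[round(np.arctan2(v[1],v[0]),3) for v in e[2:]])
for z,us in [(.05,[(240,240),(455,262)]),(.03,[(303,218),(305,155),(407,230),(412,165),(275,75),(460,100)]),(.062,[(262,97),(258,133)]),(.185,[(642,217)]),(.116,[(538,188),(520,312),(598,320),(605,245)])]:
    print(z,[atz(p,c(u),z,T)[:2].round(4).tolist() for u in us])
    print([atd(p,c(u),T).round(4).tolist() for u in us])
```

```text
[[0.5438, 0.0846], [0.5536, 0.1719], [0.6674, 0.1586], [0.6572, 0.0714]] [0.6055 0.1216]
[np.float64(0.0879), np.float64(0.0878), np.float64(0.1141), np.float64(0.1145)] yaw [np.float64(-0.112), np.float64(-0.116)] [np.float64(-0.115), np.float64(-0.116)]
[[0.5335, 0.0783], [0.5484, 0.1791], [0.6744, 0.1646], [0.6628, 0.0636]] [0.6048 0.1214]
[np.float64(0.1019), np.float64(0.1016), np.float64(0.1301), np.float64(0.1268)] yaw [np.float64(-0.147), np.float64(-0.115)] [np.float64(-0.113), np.float64(-0.115)]
0.05 [[0.6232, -0.0746], [0.6374, 0.0608]]
[[0.642, -0.0887, 0.0014], [0.6372, 0.0608, 0.0506]]
0.03 [[0.6154, -0.0379], [0.5731, -0.0343], [0.6234, 0.0296], [0.5795, 0.0334], [0.5223, -0.0503], [0.5377, 0.0636]]
[[0.6157, -0.0381, 0.0292], [0.5731, -0.0343, 0.0301], [0.6229, 0.0296, 0.0313], [0.5796, 0.0334, 0.0297], [0.5229, -0.0512, 0.0258], [0.5378, 0.0636, 0.0296]]
0.062 [[0.5299, -0.0513], [0.5513, -0.0551]]
[[0.5299, -0.0513, 0.0619], [0.5513, -0.0551, 0.0621]]
0.185 [[0.5595, 0.1425]]
[[0.5562, 0.1402, 0.1943]]
0.116 [[0.5678, 0.1041], [0.6397, 0.0967], [0.6446, 0.1403], [0.5998, 0.1414]]
[[0.5706, 0.1051, 0.1069], [0.6393, 0.0966, 0.1167], [0.6442, 0.1402, 0.1167], [0.6023, 0.1427, 0.1097]]
```

```bash
cat >> h.py <<'E'
def cloud(p,T):
    f=200/np.tan(np.radians(p['fovy'])/2)
    K=np.array([[f,0,p['cx']],[0,f,p['cy']],[0,0,1.]])
    v,u=np.mgrid[0:400,0:640]
    d=cv2.undistortPoints(np.stack([u.ravel(),v.ravel()],1)[:,None].astype(float),K,np.array([p['k1'],0,0,0.]))[:,0]
    D=p['depth'].ravel().astype(float)
    P=np.stack([d[:,0]*D,-d[:,1]*D,-D,np.ones_like(D)],1)
    return (P@T.T)[:,:3],D>0
SC=np.array([.6055,.1216]);SY=-.115
def st(P):
    P=np.atleast_2d(P);c,s_=np.cos(SY),np.sin(SY);d=P[:,:2]-SC
    return np.column_stack([d@[c,s_],d@[-s_,c],P[:,2:]])
def sw(q,z=None):
    c,s_=np.cos(SY),np.sin(SY);return SC+np.array([c*q[0]-s_*q[1],s_*q[0]+c*q[1]])
E
python3 - <<'E'
from h import *
import pickle
s,p=pickle.load(open('w2.pkl','rb'));T=W(p,s)
P,ok=cloud(p,T);Q=st(P)
def rep(n,m):
    q=Q[m&ok];print(n,len(q),np.percentile(q,[1,50,99],axis=0).round(4).tolist() if len(q) else '')
z=Q[:,2]
rep('stop top',(abs(z-.05)<.002)&(Q[:,1]<-.08)&(Q[:,1]>-.17)&(Q[:,0]>0)&(Q[:,0]<.1))
rep('stop face',(z>.01)&(z<.042)&(Q[:,1]<-.105)&(Q[:,1]>-.14)&(Q[:,0]>0)&(Q[:,0]<.1))
rep('railL',(abs(z-.03)<.002)&(Q[:,1]<-.08)&(Q[:,1]>-.12)&(Q[:,0]>-.01)&(Q[:,0]<.02))
rep('railR',(abs(z-.03)<.002)&(Q[:,1]<-.13)&(Q[:,1]>-.18)&(Q[:,0]>-.01)&(Q[:,0]<.02))
rep('plate',(abs(z-.116)<.002)&(abs(Q[:,1])<.07)&(abs(Q[:,0])<.08))
rep('fork',(z>.055)&(z<.066)&(Q[:,1]<-.16)&(Q[:,1]>-.2)&(abs(Q[:,0])<.07))
m=ok&(z>.16)&(z<.21)&(abs(Q[:,0])<.09)&(abs(Q[:,1])<.09)
A=P[m];from scipy.optimize import least_squares
r=least_squares(lambda c:np.linalg.norm(A-c,axis=1)-.017,[.56,.14,.185],loss='soft_l1',f_scale=.002);print('knob',r.x.round(4),st(r.x).round(4),len(A))
s1,p1=pickle.load(open('w1.pkl','rb'));P1,ok1=cloud(p1,W(p1,s1))
for nm,PP,oo in (('w1',P1,ok1),('w2',P,ok)):
    m=oo&(PP[:,2]>.071)&(PP[:,2]<.079)&(np.hypot(PP[:,0]-.461,PP[:,1]+.105)<.05)
    B=PP[m]; 
    if len(B): e=cv2.minEnclosingCircle(B[:,:2].astype(np.float32));print(nm,'lid',len(B),B.mean(0).round(4),e)
print('bay guess',sw((.0,-.125)), 'landmark bay st',st(np.array([[.595,.001,0]])))
E
```

```text
stop top 387 [[0.029, -0.1688, 0.0482], [0.0337, -0.1252, 0.0501], [0.0389, -0.0807, 0.0518]]
stop face 173 [[0.0288, -0.1397, 0.0104], [0.0294, -0.1223, 0.0264], [0.0301, -0.1055, 0.0418]]
railL 79 [[-0.0095, -0.0928, 0.0288], [0.0056, -0.0899, 0.03], [0.0199, -0.0869, 0.0318]]
railR 81 [[-0.0089, -0.1628, 0.0282], [0.005, -0.1598, 0.0303], [0.019, -0.1569, 0.0318]]
plate 5368 [[-0.0638, -0.0504, 0.1144], [0.0042, -0.0086, 0.1163], [0.0633, 0.0498, 0.1179]]
fork 101 [[-0.0592, -0.1878, 0.0562], [-0.0533, -0.1817, 0.0619], [-0.0316, -0.176, 0.0643]]
knob [0.5608 0.143  0.18  ] [[-0.0469  0.0161  0.18  ]] 881
w1 lid 1165 [ 0.4579 -0.1005  0.0751] ((0.45929136872291565, -0.10128862410783768), 0.028692137449979782)
w2 lid 1509 [ 0.4586 -0.1009  0.0751] ((0.45899972319602966, -0.1020311489701271), 0.027953242883086205)
bay guess [ 0.59115666 -0.00257435] landmark bay st [[ 0.00340781 -0.12100825  0.        ]]
```

Station centre is at (0.6055, 0.1216) with yaw −0.115. The stop face is at +29.4 mm and the rails are centred on y = −0.125, so the bay is at (0.591, −0.003). The cup is at (0.459, −0.102) and its lid height measures 75 mm as expected. Before the first reach I take one close crop to check I have the right cup.

Run:
```python
from mv import *
import pickle
s1,p1=pickle.load(open('w1.pkl','rb'))
cv2.imwrite('pics/cupc.png',cv2.resize(p1['image'][120:300,30:210,::-1],None,fx=3,fy=3,interpolation=cv2.INTER_CUBIC))
plan([.459,-.1016,.20],np.pi+SY)
print('bay wp', sw((-.12,-.125)),sw((-.12,-.2385)))
```

```text
slide [  6.2  -16.22  17.59] rot [0.    0.002 0.119] t 4.7167
bay wp [0.47194929 0.01119525] [ 0.45892554 -0.10155505]
```

View pics/cupc.png

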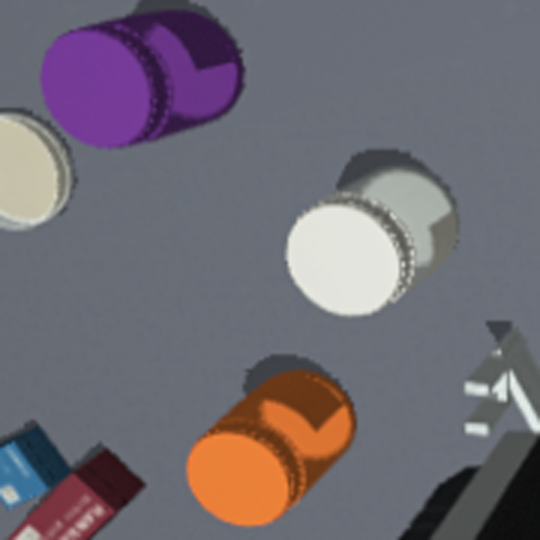

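The crop shows the white-lidded cup with a clear body, its lid at about w1 pixel (147,205). That is the one I want, and it stands clear of the purple and orange ones.

Emit:
play_rows:
  slide:
    - [2, -4, 1]
    - [4, -8, 3]
    - [6.2, -12, 6]
    - [6.2, -16.2, 9]
    - [6.2, -16.2, 13]
    - [6.2, -16.2, 17.5]
    - [6.2, -16.2, 17.5]
    - [6.2, -16.2, 17.5]
    - [6.2, -16.2, 17.5]
  delta_rot:
    - [0, 0, 0.04]
    - [0, 0, 0.08]
    - [0, 0, 0.119]
    - [0, 0, 0.119]
    - [0, 0, 0.119]
    - [0, 0, 0.119]
    - [0, 0, 0.119]
    - [0, 0, 0.119]
    - [0, 0, 0.119]
  hand: 1

```text
time: 5.47
tool_pos: [0.4578, -0.1012, 0.1999]
tcp_rot: [-0.181, -3.135, -0.002]
wrist_force: [-0.1, 0.9, -0.2]
width: 1.001
```

Run:
```python
from mv import *
plan([.459,-.1016,.043],np.pi+SY)
s=read_state();p=read_camera('wrist');save(p,'w3');P,ok=cloud(p,W(p,s))
m=ok&(P[:,2]>.071)&(P[:,2]<.079)&(np.hypot(P[:,0]-.459,P[:,1]+.102)<.05)
B=P[m];print(len(B),cv2.minEnclosingCircle(B[:,:2].astype(np.float32)))
```

```text
slide [-0.15 -0.05 15.69] rot [ 0.001 -0.002 -0.001] t 5.4667
3498 ((0.4589735269546509, -0.1014605239033699), 0.028000086545944214)
```

View pics/w3.png

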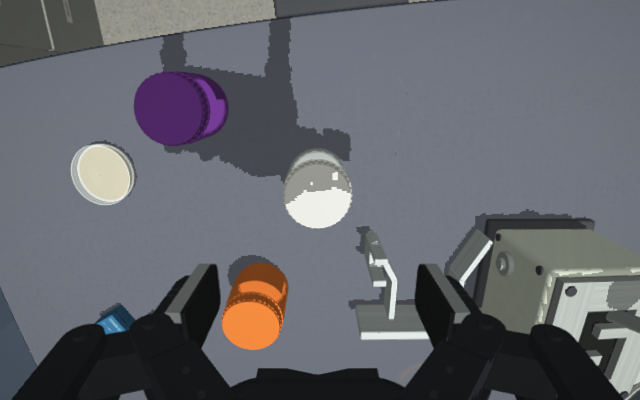

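Emit:
play_rows:
  slide:
    - [-0.15, 0, 3.5]
    - [-0.15, 0, 7]
    - [-0.15, 0, 10.5]
    - [-0.15, 0, 13.5]
    - [-0.15, 0, 15.7]
    - [-0.15, 0, 15.7]
    - [-0.15, 0, 15.7]
  delta_rot:
    - [0, 0, 0]
    - [0, 0, 0]
    - [0, 0, 0]
    - [0, 0, 0]
    - [0, 0, 0]
    - [0, 0, 0]
    - [0, 0, 0]

```text
time: 6.1
tool_pos: [0.463, -0.1014, 0.0465]
tcp_rot: [0.179, 3.133, 0.0]
wrist_force: [0.5, -0.3, 0.5]
width: 1.002
```

Emit:
play_rows:
  slide:
    - [0, 0, 0]
    - [0, 0, 0]
    - [0, 0, 0]
    - [0, 0, 0]
    - [0, 0, 0]
    - [0, 0, 0]
    - [0, 0, 0]
  delta_rot:
    - [0, 0, 0]
    - [0, 0, 0]
    - [0, 0, 0]
    - [0, 0, 0]
    - [0, 0, 0]
    - [0, 0, 0]
    - [0, 0, 0]
  hand: 0.55
  force: 25

```text
time: 6.68
tool_pos: [0.4661, -0.1021, 0.0497]
tcp_rot: [0.178, 3.126, -0.002]
wrist_force: [0.9, 0.4, 6.8]
width: 0.669
```

Run:
```python
from mv import *
for i in range(3):
    s=read_state();print(s['tool_pos'].round(4),s['tcp_rot'].round(3),s['wrist_force'].round(1),s['q'].round(3),s['width'],s['time']);p=read_camera(['wrist','side','scene'][i]);save(p,'g%d'%i)
    if i==2: cv2.imwrite('pics/g2c.png',cv2.resize(p['image'][150:300,250:450,::-1],None,fx=3.5,fy=3.5))
plan([.471,.011,.043],np.pi+SY)
```

```text
[ 0.4661 -0.1021  0.0497] [ 1.780e-01  3.126e+00 -2.000e-03] [0.9 0.4 6.8] [-2.690e-01  9.100e-02  2.195e+00  1.000e-03  8.450e-01 -1.726e+00] 0.6690093468915072 6.6833
[ 0.4661 -0.1021  0.0497] [ 1.780e-01  3.126e+00 -2.000e-03] [-0.2  1.6  7.2] [-2.690e-01  9.100e-02  2.195e+00  1.000e-03  8.450e-01 -1.726e+00] 0.6726593569533572 6.7333
[ 0.4661 -0.1021  0.0498] [ 1.780e-01  3.126e+00 -2.000e-03] [0.1 0.8 6.8] [-2.690e-01  9.100e-02  2.195e+00  1.000e-03  8.450e-01 -1.726e+00] 0.6699402030659274 6.7833
slide [ 0.81 11.29  0.66] rot [-0.001  0.01   0.001] t 6.8333
```

View pics/g0.png

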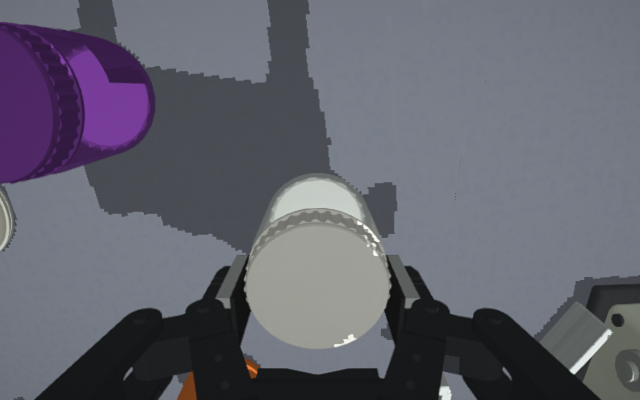

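View pics/g2c.png

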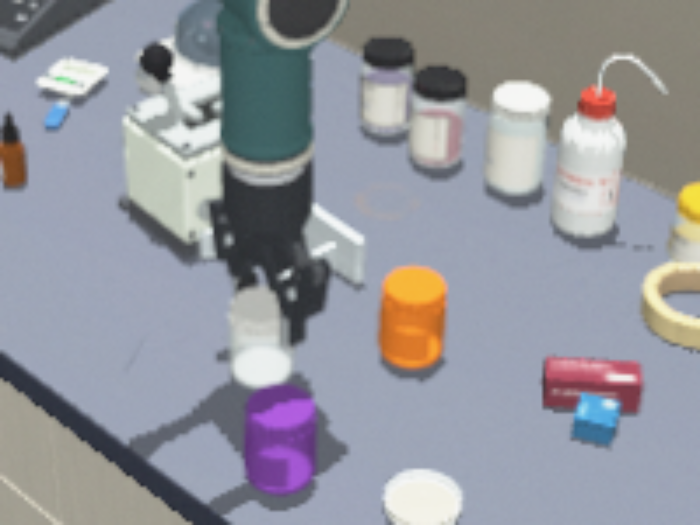

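The cup sits about 7 mm behind the pad centre and the TCP is 7 mm high, so I reopen, re-centre and regrip.

Emit:
play_rows:
  slide:
    - [0, 0, 0]
    - [0, 0, 0]
    - [0, 0, 0]
    - [0.3, 0, 0.3]
    - [0.7, 0, 0.6]
    - [0.7, 0, 0.6]
    - [0.7, 0, 0.6]
    - [0.7, 0, 0.6]
  delta_rot:
    - [0, 0, 0]
    - [0, 0, 0]
    - [0, 0, 0]
    - [0, 0.01, 0]
    - [0, 0.01, 0]
    - [0, 0.01, 0]
    - [0, 0.01, 0]
    - [0, 0.01, 0]
  hand: 0.9

```text
time: 7.5
tool_pos: [0.4588, -0.1012, 0.0433]
tcp_rot: [-0.179, -3.136, 0.001]
wrist_force: [-0.2, -0.3, 0.3]
width: 0.896
```

Run:
```python
from mv import *
plan([.459,-.1016,.043],np.pi+SY)
s=read_state();print(s['tool_pos'],s['wrist_force'],s['width']);p=read_camera('wrist');save(p,'w4');P,ok=cloud(p,W(p,s))
m=ok&(P[:,2]>.071)&(P[:,2]<.079)&(np.hypot(P[:,0]-.459,P[:,1]+.102)<.05)
B=P[m];print(len(B),cv2.minEnclosingCircle(B[:,:2].astype(np.float32)))
```

```text
slide [-0.02 -0.04  0.03] rot [-0.    -0.     0.001] t 7.5
[ 0.45882601 -0.10122513  0.04329196] [-0.17093427 -0.26067529  0.32028479] 0.8960811550218885
16498 ((0.452972948551178, -0.10133769363164902), 0.04961632564663887)
```

Emit:
play_rows:
  slide:
    - [0, 0, 0]
    - [0, 0, 0]
    - [0, 0, 0]
    - [0, 0, 0]
    - [0, 0, 0]
    - [0, 0, 0]
  delta_rot:
    - [0, 0, 0]
    - [0, 0, 0]
    - [0, 0, 0]
    - [0, 0, 0]
    - [0, 0, 0]
    - [0, 0, 0]
  hand: 0.5
  force: 25

```text
time: 8.05
tool_pos: [0.4593, -0.1013, 0.0437]
tcp_rot: [0.179, 3.136, -0.001]
wrist_force: [-0.2, 1.0, 2.2]
width: 0.676
```

Run:
```python
from mv import *
s=read_state();print(s['tool_pos'],s['wrist_force'],s['width'])
w=sw((-.12,-.1248));plan([*w,.046],np.pi+SY)
w=sw((0,-.1248));plan([*w,.046],np.pi+SY)
```

```text
[ 0.45934765 -0.10133018  0.04368736] [-0.16293572  1.01638055  2.23586116] 0.6760167690421889
slide [ 0.03 11.34 -0.24] rot [-0.001  0.001  0.001] t 8.05
slide [-11.97  11.33  -0.23] rot [-0.001  0.001  0.001] t 8.05
```

Emit:
play_rows:
  slide:
    - [0, 1, -0.3]
    - [0, 3, -0.3]
    - [0, 5, -0.3]
    - [0, 7, -0.3]
    - [0, 9, -0.3]
    - [0, 11, -0.3]
    - [0, 11.3, -0.3]
    - [0, 11.3, -0.3]
    - [0, 11.3, -0.3]
  delta_rot:
    - [0, 0, 0]
    - [0, 0, 0]
    - [0, 0, 0]
    - [0, 0, 0]
    - [0, 0, 0]
    - [0, 0, 0]
    - [0, 0, 0]
    - [0, 0, 0]
    - [0, 0, 0]

```text
time: 8.8
tool_pos: [0.4716, 0.0112, 0.0463]
tcp_rot: [-0.177, -3.136, 0.001]
wrist_force: [0.1, -0.1, -2.8]
width: 0.671
```

Run:
```python
from mv import *
s=read_state();print(s['tool_pos'],s['wrist_force'],s['width'])
for x in (-.05,0): plan([*sw((x,-.1248)),.044],np.pi+SY)
p=read_camera('wrist');save(p,'w5')
```

```text
[0.4715917  0.01118348 0.04625886] [ 0.11689063 -0.11639681 -2.84213393] 0.670546797922465
slide [-7.04  0.01  0.22] rot [-0.001 -0.     0.002] t 8.8
slide [-12.04  -0.     0.22] rot [-0.001 -0.     0.002] t 8.8
```

View pics/w5.png

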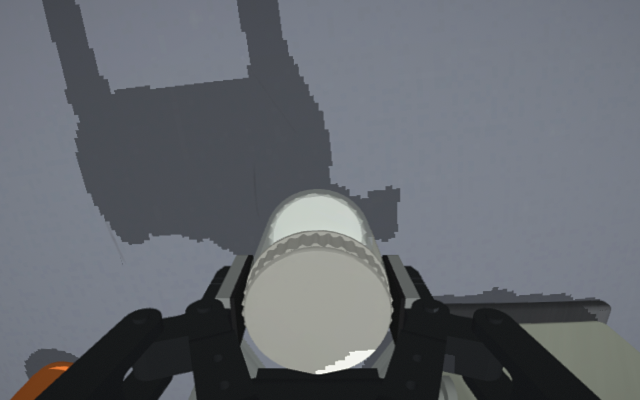

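Emit:
play_rows:
  slide:
    - [-1.5, 0, 0]
    - [-3, 0, 0]
    - [-4.5, 0, 0]
    - [-6, 0, 0]
    - [-7, 0, 0.1]
    - [-8, 0, 0.2]
    - [-9, 0, 0.25]
    - [-10, 0, 0.25]
    - [-10.5, 0, 0.25]
    - [-10.5, 0, 0.25]
  delta_rot:
    - [0, 0, 0]
    - [0, 0, 0]
    - [0, 0, 0]
    - [0, 0, 0]
    - [0, 0, 0]
    - [0, 0, 0]
    - [0, 0, 0]
    - [0, 0, 0]
    - [0, 0, 0]
    - [0, 0, 0]

```text
time: 9.68
tool_pos: [0.577, -0.0018, 0.045]
tcp_rot: [-0.179, -3.136, 0.002]
wrist_force: [-2.1, 0.2, 4.5]
width: 0.673
```

Run:
```python
from mv import *
s=read_state();print(s['tool_pos'],s['wrist_force'],s['width'],st(s['tool_pos']))
plan([*sw((0,-.1248)),.044],np.pi+SY)
```

```text
[ 0.57701192 -0.00182598  0.04499339] [-2.06245135  0.16494079  4.4881836 ] 0.6731964202693678 [[-0.01413719 -0.12587964  0.04499339]]
slide [-1.41  0.11  0.1 ] rot [-0.001  0.     0.001] t 9.6833
```

Now on the floor between the rails. I push the last 14 mm slowly, with a slight overtravel onto the stop.

Emit:
play_rows:
  slide:
    - [-0.4, 0.1, -0.05]
    - [-0.7, 0.1, -0.05]
    - [-1.0, 0.1, -0.05]
    - [-1.2, 0.1, -0.05]
    - [-1.4, 0.1, -0.05]
    - [-1.6, 0.1, -0.05]
    - [-1.7, 0.1, -0.05]
    - [-1.7, 0.1, -0.05]
  delta_rot:
    - [0, 0, 0]
    - [0, 0, 0]
    - [0, 0, 0]
    - [0, 0, 0]
    - [0, 0, 0]
    - [0, 0, 0]
    - [0, 0, 0]
    - [0, 0, 0]

```text
time: 10.35
tool_pos: [0.5945, -0.0028, 0.0454]
tcp_rot: [0.179, 3.136, -0.002]
wrist_force: [0.9, -0.1, -2.4]
width: 0.669
```

Run:
```python
from mv import *
s=read_state();print(s['tool_pos'],s['wrist_force'],s['width'],st(s['tool_pos']))
```

```text
[ 0.59445354 -0.00278297  0.04538065] [ 0.86411764 -0.10245471 -2.41236557] 0.6689192870487076 [[ 0.00329904 -0.12482894  0.04538065]]
```

Emit:
play_rows:
  slide:
    - [-0.1, 0, 0.15]
    - [-0.3, 0, 0.15]
    - [-0.4, 0, 0.15]
    - [-0.4, 0, 0.15]
  delta_rot:
    - [0, 0, 0]
    - [0, 0, 0]
    - [0, 0, 0]
    - [0, 0, 0]

```text
time: 10.68
tool_pos: [0.5969, -0.0031, 0.0451]
tcp_rot: [-0.179, -3.133, 0.002]
wrist_force: [-8.6, 1.4, 11.1]
width: 0.671
```

Run:
```python
from mv import *
s=read_state();print(s['tool_pos'],s['wrist_force'],s['width'],st(s['tool_pos']))
p=read_camera('scene');save(p,'s5');cv2.imwrite('pics/s5c.png',cv2.resize(p['image'][150:280,260:420,::-1],None,fx=4,fy=4,interpolation=cv2.INTER_CUBIC))
```

```text
[ 0.59692589 -0.00311417  0.04505858] [-8.60056004  1.3733849  11.06905211] 0.6710440407969611 [[ 0.00579307 -0.12487426  0.04505858]]
```

View pics/s5c.png

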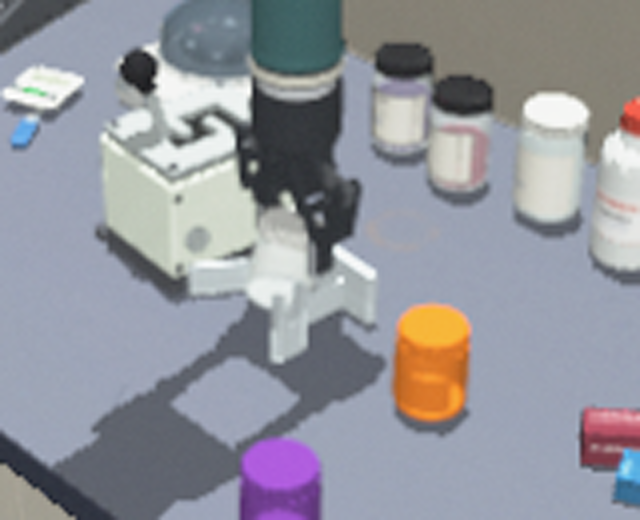

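The cup is on the stop: about −8.6 N in x. I release and lift straight up.

Emit:
play_rows:
  slide:
    - [0, 0, 0]
    - [0, 0, 0]
    - [0, 0, 0]
    - [0, 0, 0]
    - [0, 0, -1]
    - [0, 0, -4]
    - [0, 0, -8]
    - [0, 0, -12]
    - [0, 0, -16]
    - [0, 0, -20]
    - [0, 0, -22]
    - [0, 0, -22]
  delta_rot:
    - [0, 0, 0]
    - [0, 0, 0]
    - [0, 0, 0]
    - [0, 0, 0]
    - [0, 0, 0]
    - [0, 0, 0]
    - [0, 0, 0]
    - [0, 0, 0]
    - [0, 0, 0]
    - [0, 0, 0]
    - [0, 0, 0]
    - [0, 0, 0]
  hand: 0.85

```text
time: 11.73
tool_pos: [0.6014, -0.0031, 0.2738]
tcp_rot: [0.178, 3.126, -0.002]
wrist_force: [0.8, 0.3, -0.2]
width: 0.851
```

Run:
```python
from mv import *
plan([*sw((-.10,-.1248)),.30],np.pi+SY)
```

```text
slide [11.   -0.04 -2.73] rot [-0.001  0.011  0.001] t 11.7333
```

Emit:
play_rows:
  slide:
    - [3, 2, -2.7]
    - [6, 4, -2.7]
    - [8, 5, -2.7]
    - [8, 5, -2.7]
    - [8, 5, -2.7]
    - [8, 5, -2.7]
  delta_rot:
    - [0, 0.011, 0]
    - [0, 0.011, 0]
    - [0, 0.011, 0]
    - [0, 0.011, 0]
    - [0, 0.011, 0]
    - [0, 0.011, 0]
  hand: 1

```text
time: 12.23
tool_pos: [0.5274, 0.0556, 0.2995]
tcp_rot: [-0.178, -3.136, 0.002]
wrist_force: [0.4, -0.3, 0.2]
width: 1.001
```

```bash
cat > chk.py <<'E'
from mv import *
from scipy.optimize import least_squares
def check(n):
    s=read_state();p=read_camera('wrist');save(p,n);T=W(p,s)
    P,ok=cloud(p,T);Q=st(P);z=Q[:,2]
    print('t',s['time'],'tcp',s['tool_pos'].round(4),'F',s['wrist_force'].round(1))
    bx,by=Q[:,0],Q[:,1]+.125
    m=ok&(abs(z-.075)<.003)&(np.hypot(bx,by)<.045)
    if m.sum()>20: print('lid bay-frame',cv2.minEnclosingCircle(np.stack([bx,by],1)[m].astype(np.float32)),np.median(z[m]),m.sum())
    m=ok&(z>.155)&(z<.215)&(abs(Q[:,0])<.09)&(abs(Q[:,1])<.06);A=Q[m]
    if len(A)>100:
        r=least_squares(lambda c:np.linalg.norm(A-c,axis=1)-.017,A.mean(0)-[0,0,.01],loss='soft_l1',f_scale=.002);print('knob st',r.x.round(4),len(A),r.cost)
    m=ok&(abs(Q[:,0]+.0293)<.002)&(z>.01)&(z<.05)&(abs(by)<.03)
    m=ok&(abs(bx-.0294)<.003)&(z>.02)&(z<.045)&(abs(by)>.034)&(abs(by)<.05)
    print('stopx',np.median(bx[m]) if m.sum() else None)
    return s,p,T
E
python3 -c "
from chk import *
check('w6')"
```

```text
t 12.2333 tcp [0.5274 0.0556 0.2995] F [ 0.4 -0.3  0.2]
lid bay-frame ((-0.011365951038897038, -0.0004736690316349268), 0.027846915647387505) 0.07515048222851284 1707
knob st [-0.0467  0.0165  0.1799] 1449 0.00018723104948923638
stopx 0.029538876553673783
```

View pics/w6.png

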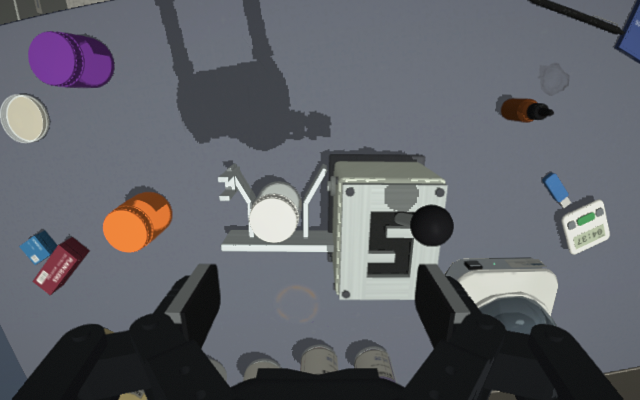

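After release the cup stands 11 mm short and upright, so the 8.6 N contact was probably the fingers on the stop. I push it home from behind with shut fingers, low down.

```bash
python3 -c "
from mv import *
plan([*sw((-.09,-.1248)),.20],np.pi+SY)
plan([*sw((-.09,-.1248)),.03],np.pi+SY)"
```

```text
slide [ 2.02 -5.    9.94] rot [-0.001 -0.001  0.001] t 12.2833
slide [ 2.01 -4.98 26.94] rot [-0.001 -0.001  0.001] t 12.2833
```

Emit:
play_rows:
  slide:
    - [1, -2.5, 3]
    - [2, -5, 6]
    - [2, -5, 9]
    - [2, -5, 12]
    - [2, -5, 15]
    - [2, -5, 18]
    - [2, -5, 20.5]
    - [2, -5, 23]
    - [2, -5, 25]
    - [2, -5, 26.9]
    - [2, -5, 26.9]
    - [2, -5, 26.9]
  delta_rot:
    - [0, 0, 0]
    - [0, 0, 0]
    - [0, 0, 0]
    - [0, 0, 0]
    - [0, 0, 0]
    - [0, 0, 0]
    - [0, 0, 0]
    - [0, 0, 0]
    - [0, 0, 0]
    - [0, 0, 0]
    - [0, 0, 0]
    - [0, 0, 0]
  hand: 0

```text
time: 13.28
tool_pos: [0.5007, 0.0071, 0.0288]
tcp_rot: [-0.181, -3.131, 0.002]
wrist_force: [0.0, -0.3, 0.0]
width: 0.003
```

```bash
python3 -c "
from mv import *
s=read_state();print(st(s['tool_pos']),s['wrist_force'],s['width'])
plan([*sw((-.05,-.1248)),.03],np.pi+SY)
plan([*sw((-.04,-.1248)),.03],np.pi+SY)"
```

```text
[[-0.09094514 -0.12571624  0.02883864]] [ 0.00375915 -0.30974397  0.04121323] 0.0029932695579603726
slide [-4.09  0.09 -0.14] rot [-0.001 -0.005 -0.   ] t 13.2833
slide [-5.09  0.09 -0.14] rot [-0.001 -0.005 -0.   ] t 13.2833
```

Emit:
play_rows:
  slide:
    - [-1.5, 0.1, -0.1]
    - [-3, 0.1, -0.1]
    - [-3.6, 0.1, -0.1]
    - [-4.0, 0.1, -0.1]
    - [-4.3, 0.1, -0.1]
    - [-4.6, 0.1, -0.1]
    - [-4.8, 0.1, -0.1]
    - [-5.0, 0.1, -0.1]
    - [-5.0, 0.1, -0.1]
    - [-5.0, 0.1, -0.1]
  delta_rot:
    - [0, -0.005, 0]
    - [0, -0.005, 0]
    - [0, -0.005, 0]
    - [0, -0.005, 0]
    - [0, -0.005, 0]
    - [0, -0.005, 0]
    - [0, -0.005, 0]
    - [0, -0.005, 0]
    - [0, -0.005, 0]
    - [0, -0.005, 0]

```text
time: 14.12
tool_pos: [0.5499, 0.0024, 0.0294]
tcp_rot: [-0.181, -3.135, 0.002]
wrist_force: [-4.6, 0.8, 1.5]
width: 0.002
```

```bash
python3 -c "
from chk import *
s=read_state();print(st(s['tool_pos']),s['wrist_force'])
check('w7')"
```

```text
[[-0.04153648 -0.12474389  0.02937746]] [-4.5534845   0.77836967  1.4689618 ]
t 14.1167 tcp [0.5499 0.0024 0.0294] F [-4.6  0.8  1.5]
lid bay-frame ((-0.03169751539826393, -0.00025114789605140686), 0.031801871955394745) 0.07651179097043684 257
stopx None
```

View pics/w7.png

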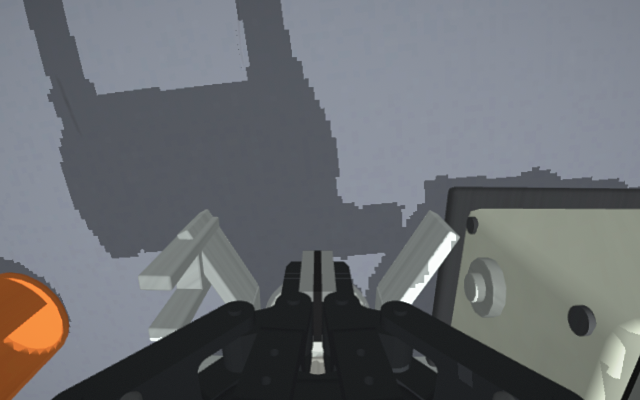

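Emit:
play_rows:
  slide:
    - [-0.2, 0, 0]
    - [-0.4, 0, 0]
    - [-0.4, 0, 0]
  delta_rot:
    - [0, 0, 0]
    - [0, 0, 0]
    - [0, 0, 0]

```text
time: 14.42
tool_pos: [0.55, 0.0024, 0.0281]
tcp_rot: [-0.18, -3.127, 0.002]
wrist_force: [-10.7, 1.3, 3.9]
width: 0.003
```

```bash
python3 -c "
from chk import *
s=read_state();print(st(s['tool_pos']),s['wrist_force'])"
```

```text
[[-0.04146831 -0.12482643  0.02813852]] [-10.67639728   1.29409783   3.9458105 ]
```

Firm stop: the force doubled with no motion, and the TCP at −41.5 mm matches a cup centre at about 0. I back off and look.

Emit:
play_rows:
  slide:
    - [0.5, 0, 0]
    - [2, 0, 0]
    - [4, 0, 0]
    - [5, 0, -2]
    - [5, 0, -6]
    - [5, 0, -10]
    - [5, 0, -14]
    - [5, 0, -18]
    - [5, 2, -22]
    - [4, 4, -26]
    - [3, 6, -27]
    - [3, 6, -27]
  delta_rot:
    - [0, 0, 0]
    - [0, 0, 0]
    - [0, 0, 0]
    - [0, 0, 0]
    - [0, 0, 0]
    - [0, 0, 0]
    - [0, 0, 0]
    - [0, 0, 0]
    - [0, 0, 0]
    - [0, 0, 0]
    - [0, 0, 0]
    - [0, 0, 0]

```text
time: 15.42
tool_pos: [0.5351, 0.0687, 0.3054]
tcp_rot: [0.177, 3.131, 0.004]
wrist_force: [-0.3, 0.6, 0.3]
width: -0.002
```

```bash
python3 -c "
from chk import *
check('w8')
for z in (.26,.19): plan([*sw((-.047,.0165)),z],np.pi+SY)"
```

```text
t 15.4167 tcp [0.5351 0.0687 0.3054] F [-0.3  0.6  0.3]
lid bay-frame ((-0.002152767265215516, -0.00018746838031802326), 0.02783115580677986) 0.07511306417970134 1658
knob st [-0.0468  0.0164  0.18  ] 1425 0.00018455598778853533
stopx 0.029543873818652235
slide [-1.92  7.89  4.21] rot [ 0.    -0.     0.002] t 15.4667
slide [-1.92  7.89 11.21] rot [ 0.    -0.     0.002] t 15.4667
```

View pics/w8.png

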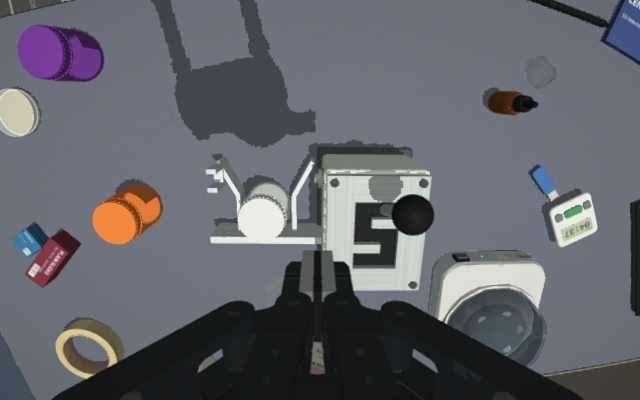

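The cup is home: lid centre at (−2, 0) mm in the bay frame at a height of 75 mm, so upright. Now the knob.

Emit:
play_rows:
  slide:
    - [-0.6, 2.5, 0]
    - [-1.3, 5, 0]
    - [-1.9, 7.9, 0]
    - [-1.9, 7.9, 1]
    - [-1.9, 7.9, 3]
    - [-1.9, 7.9, 4.2]
    - [-1.9, 7.9, 4.2]
    - [-1.9, 7.9, 4.2]
  delta_rot:
    - [0, 0, 0]
    - [0, 0, 0]
    - [0, 0, 0]
    - [0, 0, 0]
    - [0, 0, 0]
    - [0, 0, 0]
    - [0, 0, 0]
    - [0, 0, 0]
  hand: 1

```text
time: 16.13
tool_pos: [0.5592, 0.1424, 0.2579]
tcp_rot: [-0.178, -3.133, 0.002]
wrist_force: [0.8, 1.0, -0.6]
width: 1.0
```

```bash
python3 -c "
from chk import *
s=read_state();print(st(s['tool_pos']))
plan([*sw((-.0468,.0164)),.168],np.pi+SY)"
```

```text
[[-0.04842011  0.01539262  0.25790049]]
slide [-0.2   0.11  8.99] rot [-0.001 -0.004  0.002] t 16.1333
```

Emit:
play_rows:
  slide:
    - [-0.2, 0.1, 2.5]
    - [-0.2, 0.1, 5]
    - [-0.2, 0.1, 7]
    - [-0.2, 0.1, 8.5]
    - [-0.2, 0.1, 9]
    - [-0.2, 0.1, 9]
    - [-0.2, 0.1, 9]
    - [-0.2, 0.1, 9]
  delta_rot:
    - [0, -0.004, 0]
    - [0, -0.004, 0]
    - [0, -0.004, 0]
    - [0, -0.004, 0]
    - [0, -0.004, 0]
    - [0, -0.004, 0]
    - [0, -0.004, 0]
    - [0, -0.004, 0]

```text
time: 16.8
tool_pos: [0.5622, 0.1432, 0.1699]
tcp_rot: [0.178, 3.133, -0.001]
wrist_force: [-0.4, 0.4, 0.7]
width: 0.999
```

Emit:
play_rows:
  slide:
    - [0, 0, 0]
    - [0, 0, 0]
    - [0, 0, 0]
    - [0, 0, 0]
    - [0, 0, 0]
    - [0, 0, 0]
    - [0, 0, 0]
    - [0, 0, 0]
  delta_rot:
    - [0, 0, 0]
    - [0, 0, 0]
    - [0, 0, 0]
    - [0, 0, 0]
    - [0, 0, 0]
    - [0, 0, 0]
    - [0, 0, 0]
    - [0, 0, 0]
  hand: 0.3
  force: 25

```text
time: 17.47
tool_pos: [0.5624, 0.1434, 0.1704]
tcp_rot: [0.178, 3.133, -0.0]
wrist_force: [-1.2, 1.9, 4.9]
width: 0.381
```

```bash
cat > g.py <<'E'
from mv import *
G={'a':(-.047,.0235),'b':(-.047,-.0235),'c':(0,-.0235),'d':(0,.0235),'e':(.047,.0235),'f':(.047,-.0235)}
def go(gs,off):
    s=read_state();print('tcp st',st(s['tool_pos']).round(4),'F',s['wrist_force'].round(1),'w',round(float(s['width']),3))
    for g in gs:
        x,y=G[g];z=.012+np.sqrt(.175**2-x*x-y*y)
        plan([*(sw((x,y))+off[:2]),z+off[2]],np.pi+SY)
E
python3 -c "
from g import *
go('ab',np.array([0,0,-.012]))"
```

```text
tcp st [[-0.0453  0.0167  0.1704]] F [-1.2  1.9  4.9] w 0.381
slide [0.17 0.68 0.35] rot [-0.     0.004  0.001] t 17.4667
slide [ 0.18 -4.02  0.35] rot [-0.     0.004  0.001] t 17.4667
```

Emit:
play_rows:
  slide:
    - [0, -0.5, 0]
    - [0, -1.2, 0]
    - [0, -2, 0]
    - [0, -2.8, 0]
    - [0, -3.5, 0]
    - [0, -4, 0.05]
    - [0, -4.1, 0.1]
    - [0, -4.1, 0.1]
    - [0, -4.1, 0.1]
  delta_rot:
    - [0, 0, 0]
    - [0, 0, 0]
    - [0, 0, 0]
    - [0, 0, 0]
    - [0, 0, 0]
    - [0, 0, 0]
    - [0, 0, 0]
    - [0, 0, 0]
    - [0, 0, 0]

```text
time: 18.22
tool_pos: [0.5579, 0.1016, 0.1702]
tcp_rot: [0.18, 3.132, -0.001]
wrist_force: [-2.0, 2.2, 6.7]
width: 0.379
```

```bash
python3 -c "
from g import *
p=read_camera('wrist');save(p,'k1')
go('bc',np.array([0,0,-.012]))"
```

```text
tcp st [[-0.045  -0.0253  0.1703]] F [-2.   1.2  6.4] w 0.379
slide [0.2  0.18 0.33] rot [-0.001  0.004  0.001] t 18.2667
slide [-4.5   0.18 -0.3 ] rot [-0.001  0.004  0.001] t 18.2667
```

View pics/k1.png

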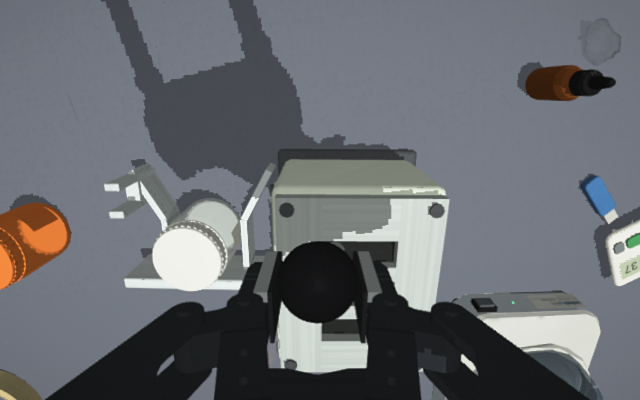

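Emit:
play_rows:
  slide:
    - [-0.6, 0.1, -0.2]
    - [-1.4, 0.1, -0.4]
    - [-2.2, 0.1, -0.55]
    - [-3, 0.1, -0.65]
    - [-3.8, 0.1, -0.75]
    - [-4.5, 0.1, -0.8]
    - [-4.7, 0.1, -0.8]
    - [-4.7, 0.1, -0.8]
  delta_rot:
    - [0, 0, 0]
    - [0, 0, 0]
    - [0, 0, 0]
    - [0, 0, 0]
    - [0, 0, 0]
    - [0, 0, 0]
    - [0, 0, 0]
    - [0, 0, 0]

```text
time: 18.93
tool_pos: [0.6049, 0.0967, 0.1773]
tcp_rot: [0.18, 3.134, -0.003]
wrist_force: [0.4, -0.3, -4.9]
width: 0.379
```

```bash
python3 -c "
from g import *
p=read_camera('wrist');save(p,'k2')
go('cd',np.array([0,0,-.010]))"
```

```text
tcp st [[ 0.0019 -0.0247  0.1773]] F [-0.8 -0.3 -5.5] w 0.38
slide [0.2  0.12 0.19] rot [-0.001  0.003  0.   ] t 18.9833
slide [0.19 4.82 0.18] rot [-0.001  0.003  0.   ] t 18.9833
```

View pics/k2.png

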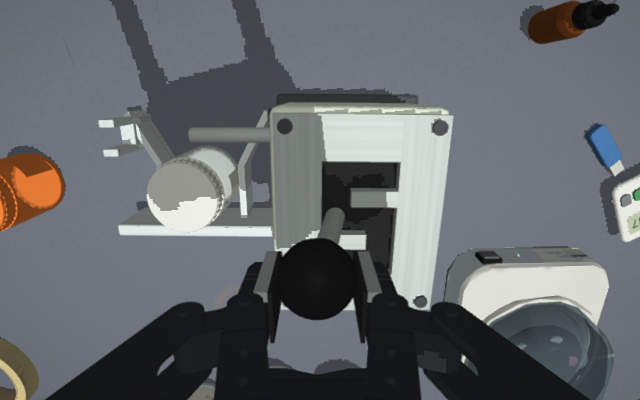

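The bar is half out, clear of the cup, and the lever is at c. Next is d.

Emit:
play_rows:
  slide:
    - [0.1, 0.6, 0.15]
    - [0.1, 1.4, 0.1]
    - [0.1, 2.2, 0.1]
    - [0.1, 3, 0.1]
    - [0.1, 3.8, 0.15]
    - [0.1, 4.6, 0.2]
    - [0.1, 5, 0.2]
    - [0.1, 5, 0.2]
  delta_rot:
    - [0, 0, 0]
    - [0, 0, 0]
    - [0, 0, 0]
    - [0, 0, 0]
    - [0, 0, 0]
    - [0, 0, 0]
    - [0, 0, 0]
    - [0, 0, 0]

```text
time: 19.65
tool_pos: [0.61, 0.1478, 0.1759]
tcp_rot: [0.178, 3.132, -0.002]
wrist_force: [0.2, -2.5, 5.7]
width: 0.376
```

```bash
python3 -c "
from g import *
p=read_camera('wrist');save(p,'k3')
go('de',np.array([0,0,-.010]))"
```

```text
tcp st [[0.0015 0.0264 0.176 ]] F [ 0.2 -1.8  4.6] w 0.382
slide [ 0.15 -0.28  0.06] rot [-0.001  0.005  0.001] t 19.7
slide [-4.55 -0.29  0.73] rot [-0.001  0.005  0.001] t 19.7
```

View pics/k3.png

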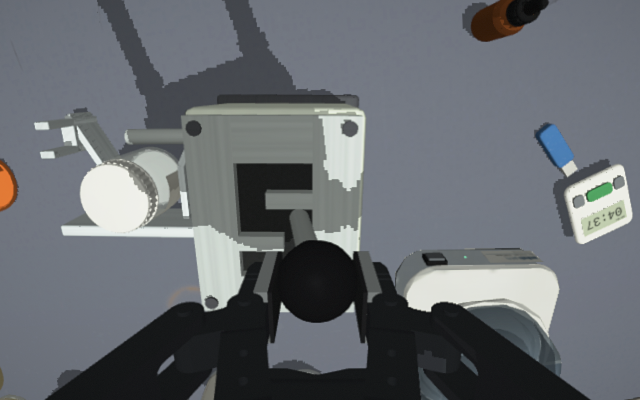

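The lever is at d. Next is e.

Emit:
play_rows:
  slide:
    - [-0.6, -0.2, 0]
    - [-1.4, -0.2, 0.05]
    - [-2.2, -0.2, 0.15]
    - [-3, -0.2, 0.3]
    - [-3.8, -0.2, 0.45]
    - [-4.5, -0.2, 0.6]
    - [-4.8, -0.2, 0.65]
    - [-4.8, -0.2, 0.65]
    - [-4.8, -0.2, 0.65]
  delta_rot:
    - [0, 0, 0]
    - [0, 0, 0]
    - [0, 0, 0]
    - [0, 0, 0]
    - [0, 0, 0]
    - [0, 0, 0]
    - [0, 0, 0]
    - [0, 0, 0]
    - [0, 0, 0]

```text
time: 20.45
tool_pos: [0.6579, 0.1402, 0.1693]
tcp_rot: [0.179, 3.132, -0.001]
wrist_force: [0.4, 1.7, 2.1]
width: 0.377
```

```bash
python3 -c "
from g import *
p=read_camera('wrist');save(p,'k4')
go('ef',np.array([0,0,-.010]))"
```

```text
tcp st [[0.0497 0.0245 0.1694]] F [2.1 2.  0.7] w 0.377
slide [ 0.27 -0.1   0.04] rot [-0.     0.005  0.001] t 20.5
slide [ 0.28 -4.8   0.04] rot [-0.     0.005  0.001] t 20.5
```

View pics/k4.png

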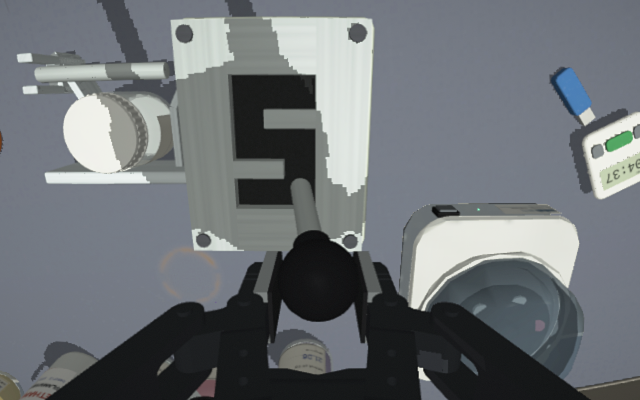

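The lever is at e and the bar tip is in the fork. Next is f.

Emit:
play_rows:
  slide:
    - [0.1, -0.6, 0]
    - [0.1, -1.4, -0.1]
    - [0.1, -2.2, -0.1]
    - [0.1, -3, -0.1]
    - [0.1, -3.8, -0.05]
    - [0.1, -4.6, 0]
    - [0.1, -5, 0]
    - [0.1, -5, 0]
    - [0.1, -5, 0]
  delta_rot:
    - [0, 0, 0]
    - [0, 0, 0]
    - [0, 0, 0]
    - [0, 0, 0]
    - [0, 0, 0]
    - [0, 0, 0]
    - [0, 0, 0]
    - [0, 0, 0]
    - [0, 0, 0]

```text
time: 21.25
tool_pos: [0.6515, 0.0896, 0.1704]
tcp_rot: [0.18, 3.13, -0.001]
wrist_force: [1.9, 1.1, 5.6]
width: 0.375
```

```bash
python3 -c "
from g import *
p=read_camera('wrist');save(p,'k5')
go('f',np.array([0,0,-.010]))"
```

```text
tcp st [[ 0.0494 -0.0265  0.1704]] F [2.  0.9 5.9] w 0.379
slide [0.24 0.3  0.15] rot [-0.     0.007  0.   ] t 21.3
```

View pics/k5.png

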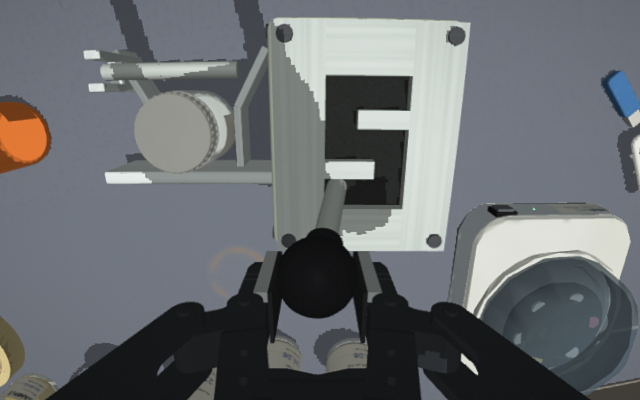

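The lever is at f. I release, lift and verify.

Emit:
play_rows:
  slide:
    - [0, 0, 0]
    - [0, 0, 0]
    - [0, 0, 0]
    - [0, 0, 0]
    - [0, 0, -2]
    - [0, 0, -5]
    - [0, 0, -9]
    - [0, 0, -12]
    - [2, 0, -13]
    - [5, 0, -13]
    - [8, 0, -13]
    - [11, 0, -13]
  delta_rot:
    - [0, 0, 0]
    - [0, 0, 0]
    - [0, 0, 0]
    - [0, 0, 0]
    - [0, 0, 0]
    - [0, 0, 0]
    - [0, 0, 0]
    - [0, 0, 0]
    - [0, 0, 0]
    - [0, 0, 0]
    - [0, 0, 0]
    - [0, 0, 0]
  hand: 1

```text
time: 22.3
tool_pos: [0.54, 0.1021, 0.2994]
tcp_rot: [0.18, 3.131, -0.002]
wrist_force: [0.3, -0.3, -0.1]
width: 0.999
```

Emit:
play_rows:
  slide:
    - [1, -2, 0]
    - [1, -2, 0]
    - [1, -2, 0]
    - [1, -2, 0]
  delta_rot:
    - [0, 0, 0]
    - [0, 0, 0]
    - [0, 0, 0]
    - [0, 0, 0]

```text
time: 22.63
tool_pos: [0.528, 0.0833, 0.2992]
tcp_rot: [0.181, 3.13, -0.002]
wrist_force: [-0.1, -0.0, -0.1]
width: 1.001
```

```bash
python3 -c "
from chk import *
s,p,T=check('w9')
for t in ('oil','dish','carton'):
    for r in landmark_of(t,p)[:1]: print(t,atz(p,r['at'],0,T).round(3),r['conf'])
"
```

```text
t 22.6333 tcp [0.528  0.0833 0.2992] F [-0.1 -0.  -0.1]
lid bay-frame ((-0.0018481556326150894, -0.0003265713748987764), 0.028166018426418304) 0.07519444400644851 1678
knob st [ 0.0449 -0.0273  0.1786] 1270 0.0007534584406229453
stopx 0.029648694284476307
oil [0.492 0.306 0.   ] 0.93
carton [ 0.638 -0.333  0.   ] 0.78
```

View pics/w9.png

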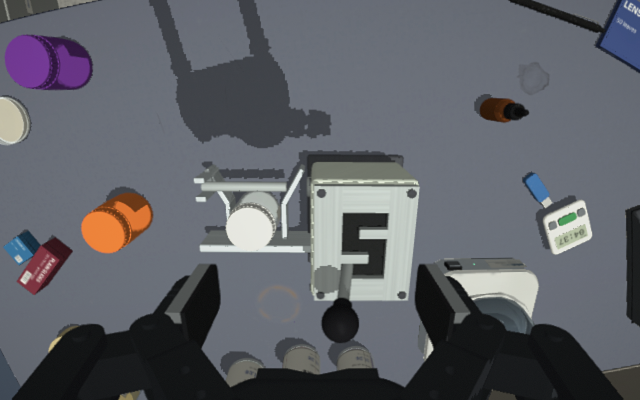

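```bash
python3 -c "
from workcell import *
print(finish_job())"
```

```text
the job is handed in; nothing more can be done
None
```

The cup is home against the bay's back stop, the lever is at the right end of the far row, and the bar is closed behind the cup. I handed the job in at about 22.7 s; no verdict was reported.

**What I did**
- I gripped the white-lidded cup and carried it into the bay. My first placing left it 11 mm short, probably because the fingers hit the stop.
- I mended that by pushing it home from behind with shut fingers. The force rose to about 11 N with no further motion.
- I then gripped the knob and worked it from its starting row through b, c, d, e and f, and released it.

**Last checks**

| Item | Measured | Required |
|---|---|---|
| Cup in the bay frame | about (−1.8, −0.3) mm | −12 to 6 mm in x, ±7 mm in y |
| Cup lid height | 75 mm, so upright on the worktop | within 0.1 rad of vertical |
| `lever_fore` (from the knob's position) | about 0.53 rad | above 0.48 |
| `lever_side` (from the knob's position) | about 0.29 rad | above 0.20 |
| `bar` (derived from the lever tilt) | about 0.119 m; tip seen in the fork | above 0.108 |

- The wrist force was about 0 N and the gripper was clear of everything.
- The dropper bottle and carton measured within about 6 mm of their starting spots. The network did not report the petri dish in the last picture. It is still visible there and looks unmoved, but I did not re-measure it.

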